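# Put away the materials specimen set

### The job

Put the specimen set away: take every plate out of the draining stand and stand it upright on its lower edge in the storage rack, one to a slot and roughly centred; roll every loose ball over the case's deck, without lifting it off, until it drops into a pocket. Once all the balls are in pockets, swing the lid over and press it fully shut past its catch. Leave the other things on the bench where they are.

Things in the scene. Friction and masses are not known exactly. Their poses are not given: they have to be found in the camera images.
- ball1_center (a point): centre of the brass ball, 50 mm in diameter, 80 to 350 g; it lies loose on the case's deck (centre 25 mm above the deck; about 12 mm above it once seated in a pocket). Rolls freely with slight rolling resistance. May be absent.
- ball2_center (a point): centre of the brown wooden ball, 50 mm in diameter, 80 to 350 g; it lies loose on the case's deck (centre 25 mm above the deck; about 12 mm above it once seated in a pocket). Rolls freely with slight rolling resistance. May be absent.
- ball3_center (a point): centre of the red plastic ball, 50 mm in diameter, 80 to 350 g; it lies loose on the case's deck (centre 25 mm above the deck; about 12 mm above it once seated in a pocket). Rolls freely with slight rolling resistance. May be absent.
- plate1: copper plate 120 mm tall, 90 mm wide, 8 mm thick, 80 to 420 g. Origin: centre of its lower 90 x 8 mm edge face; its z runs up the plate to the top edge (120 mm), y along its 90 mm width, x through its thickness. It starts in the drainer leaning 15 degrees (0.262 rad) from vertical, top towards the drainer's -x (the robot's side). May be absent.
- plate2: aluminium (silver) plate 120 mm tall, 90 mm wide, 8 mm thick, 80 to 420 g. Origin: centre of its lower 90 x 8 mm edge face; its z runs up the plate to the top edge (120 mm), y along its 90 mm width, x through its thickness. It starts in the drainer leaning 15 degrees (0.262 rad) from vertical, top towards the drainer's -x (the robot's side). May be absent.
- plate3: green plastic plate 120 mm tall, 90 mm wide, 8 mm thick, 80 to 420 g. Origin: centre of its lower 90 x 8 mm edge face; its z runs up the plate to the top edge (120 mm), y along its 90 mm width, x through its thickness. It starts in the drainer leaning 15 degrees (0.262 rad) from vertical, top towards the drainer's -x (the robot's side). May be absent.
- case: specimen case, blue-grey walls, fixed; outside 266 mm (x) by 226 mm (y) and 62 mm high, walls 8 mm thick. Origin: centre of its underside on the bench. Its lid is hinged along the top of the -y wall; a black catch block (44 mm wide, top 60 mm above the bench) stands outside the middle of the +y wall, out to y = 154 mm.
- deck (a point): middle of the case's grey inner deck, a flat floor 250 mm (x) by 210 mm (y), 20 mm above the bench; the walls rise 42 mm above it; axes as the case
- hinge (a point): middle of the lid's hinge axis, at the top of the case's -y wall, 113 mm from the case's middle and 62 mm above the bench; the axis runs along the case's x
- lid (a joint): lid angle in rad: 0 shut, 1.57 upright, 2.0 fully open (leaning outwards past upright). The lid is a tan board 266 mm along the hinge, 246 mm from hinge to free edge, 8 mm thick, 250 g; its underside is level with the hinge axis. The stiff hinge (0.35 N m friction) stays where it is left. A sprung catch at the free edge resists from about 0.05 to 0.03 rad (5 to 10 N more at the edge) and then holds the lid shut.
- lid_edge (a point): middle of the lid's free edge, on the face that is on top when shut, 246 mm from the hinge
- rack: white storage rack, fixed, base 190 mm (x) by 110 mm (y), 12 mm thick, origin: centre of its underside; three slots across it (along its y), each between two ribs 5 mm thick, 90 mm long, 40 mm high above the base
- drainer: tan draining stand, fixed, base 250 mm (x) by 122 mm (y), 10 mm thick, origin: centre of its underside. Places for plates are 70 mm apart along x; at each, a 9 mm high ledge stops the plate's foot and an 8 mm steel bar along y holds the plate's -x face, touching it 50 mm up from its lower edge
- pen: blue pen 132 mm long, 12 mm thick, lying on the bench; leave alone
- beaker: empty glass beaker 76 mm across, 100 mm high; origin under its middle; leave alone
- wash_bottle: white bottle with red cap 64 mm across, 170 mm high; leave alone
- jar: amber jar 70 mm across, 90 mm high; leave alone
- brush: brush 170 mm long lying on the bench; leave alone
- pocket1 (a point): centre of pocket 1's mouth, level with the deck: a round hole 44 mm in diameter and 17 mm deep; a ball sinks 13 mm into it and stays. Pockets are 78 mm apart along the case's x, 60 mm from the inside of its +y wall
- slot1 (a point): middle of rack slot 1 at its floor, 12 mm above the bench; the slot is 13 mm wide along the rack's x, open upwards and at both ends, slots 60 mm apart; axes as the rack
- pocket2 (a point): centre of pocket 2's mouth, level with the deck: a round hole 44 mm in diameter and 17 mm deep; a ball sinks 13 mm into it and stays. Pockets are 78 mm apart along the case's x, 60 mm from the inside of its +y wall
- slot2 (a point): middle of rack slot 2 at its floor, 12 mm above the bench; the slot is 13 mm wide along the rack's x, open upwards and at both ends, slots 60 mm apart; axes as the rack
- pocket3 (a point): centre of pocket 3's mouth, level with the deck: a round hole 44 mm in diameter and 17 mm deep; a ball sinks 13 mm into it and stays. Pockets are 78 mm apart along the case's x, 60 mm from the inside of its +y wall
- slot3 (a point): middle of rack slot 3 at its floor, 12 mm above the bench; the slot is 13 mm wide along the rack's x, open upwards and at both ends, slots 60 mm apart; axes as the rack
Not all that is in view belongs to the job. What is shaped like the rack but blue is not meant.

How it is judged:
By the outcome, as a careful person would: the job done as asked, in the order asked, and still so for the second after the job is handed in, with the robot touching nothing.
Of ball1, ball2, ball3 only 2 to 3 are there at a start; the rules pass over those that are not, and their reading is None.
Of plate1, plate2, plate3 only 2 to 3 are there at a start; the rules pass over those that are not, and their reading is None.
At some moment in a run one of ball1, ball2, ball3 may be knocked a few centimetres aside while the robot is not near it.
It also fails if it takes over 210 s, if anything falls off the work surface, if the arm or the gripper's body presses on something with over 40 N, if the wrist force passes 120 N, or if a joint passes its speed limit or range.

### The arm

A 7-joint arm with a two-finger parallel gripper is mounted at the origin on the work surface. World frame = base frame: x ahead of the robot, y to its left, z up, the work surface at z = 0. Lengths are in m, angles in degrees, forces in N, time in s.
With the tool pointing down it reaches from about 0.425 to 0.875 m from the base axis. Payload 4.7 kg.
Tool frame: the origin (TCP) lies at the very end of the fingers, on their centre line; the grasp point (between the pads) lies env.hold_point_z behind it (env.hold_point_z is the distance from the TCP to the grasp point, in m); z points along the fingers, y is the line along which they close (so a half turn about z gives the same grasp; the last joint's range is limited). The gripper opens to 87 mm and grips with 3 to 60 N. Pads are 19 mm wide; open, the fingers measure 117 mm over their backs; the gripper's body (75 mm by 190 mm) begins 51 mm behind the grasp point.
Start: joints at [75.063, 18.392, -4.016, 83.108, 1.295, 78.541, -3.26], TCP at [0.176, -0.626, 0.223] pointing down, gripper open.
Joint ranges: [-163.93, 163.93], [-17.29, 119.83], [-79.2, 71.16], [3.27, 140.29], [-89.18, 269.18], [5.43, 117.66], [-154.24, 154.24]. Speed limits (degrees/s): [147.25, 147.25, 180, 180, 180, 180, 180].

### API

Orientations are given as [roll, pitch, yaw] about the fixed x, y, z axes, in that order (R = Rz(yaw) Ry(pitch) Rx(roll)).
In Python, from cell import env gives the robot as it stands.
- The arm moves only by the shell command python3 -m jog 'ROWS' [FORCE]. ROWS is JSON, a list of rows, each an object with "dp": the shift along the tool's x, y, z in cm, a list of three; "twist": the turn about the tool's z in degrees; "fingers": the opening, from 0 (shut) to 1 (fully open). A call has 1 to 8 rows; each row is the pose to reach, as a shift and turn from the pose commanded when the call began, along the tool's axes at that moment; what a row does not reach only later rows make up. A row lasts 1/8 s, in which the tool goes at most 62.5 mm and 10.7 degrees, less where a joint would pass 70% of its speed; a pose out of reach is approached as far as the arm can. A call with a gripper value outside its range is refused whole. The fingers move at their own pace and stop on an object; FORCE is the grip in N (left out, the last holds). Time passes only in rows, so rows that repeat a pose let the fingers close. It gives the time, the measured TCP pose, the force, the opening and the grip force at its end, in the units of the state.
- env.get_obs(): the state, without advancing time (a new reading comes with each control period).
- env.read_camera(name): name is "scene" or "top"; returns a dict with "pixels" (384x512x3 uint8, blue, green, red), "depth" (384x512 float32, m along the optical axis (not along the pixel's ray), 0 where there is no reading), "fx", "fy", "cx", "cy" (pixels), "rvec" (rotation vector, rad) and "tvec" (3), from world to camera coordinates, as OpenCV has them. Camera axes: x right, y down, z forward; pixel columns grow to the right and rows downward; lengths in m; the calibration is good to about 2 mm. A picture is of the moment at which its call begins.
- env.sign_off(): hands the job in; it is judged then, once.
The state is a dict: "time_s": time; "qpos": joint angles; "joint_velocities": joint speeds; "effort": joint torques, N m; "tool_pos": TCP position; "tool_rot": TCP orientation; "force": force on the tool from outside, world axes, zero at the start; "wrist_torque": the same for the moment, N m; "grip_width": finger opening in m; "grasp_force": force on a finger pad.
Only numpy, scipy, OpenCV 4.12 (cv2) and the standard library are available. Lean on these libraries where they do the work, as an engineer would, in place of code of your own. Each camera call takes 0.05 s, during which the arm holds its last target. There are 200 camera calls.

## Working session

There is one attempt and no reset: what is moved stays moved. The work goes in short steps, Python scripts to look and compute and a shell command to move; the robot and the scene stay as the last step left them, time stands still between calls to the robot, and variables do not carry over. Pictures are saved under pics/ and viewed, at most 14 in all, crops included, and the job is handed in when it is done.

```bash
ls; mkdir -p pics
cat > h.py <<'E'
import numpy as np, cv2
from cell import env
def snap(name,fn=None,crop=None,scale=1):
    c=env.read_camera(name); im=c["pixels"]
    if crop: x0,y0,x1,y1=crop; im=im[y0:y1,x0:x1]
    if scale!=1: im=cv2.resize(im,None,fx=scale,fy=scale,interpolation=cv2.INTER_CUBIC)
    if fn: cv2.imwrite("pics/"+fn,im)
    np.savez("last_%s.npz"%name,**{k:np.asarray(v) for k,v in c.items()})
    return c
def load(name): return np.load("last_%s.npz"%name)
def Rt(c): return cv2.Rodrigues(np.asarray(c["rvec"],float).reshape(3))[0],np.asarray(c["tvec"],float).reshape(3)
def cloud(c):
    R,t=Rt(c); d=c["depth"]; v,u=np.indices(d.shape)
    P=np.stack([(u-c["cx"])/c["fx"]*d,(v-c["cy"])/c["fy"]*d,d],-1)
    P=(P-t)@R; P[d==0]=np.nan
    return P
def onz(c,u,v,z):
    R,t=Rt(c); r=R.T@np.array([(u-c["cx"])/c["fx"],(v-c["cy"])/c["fy"],1]); o=-R.T@t
    return o+r*(z-o[2])/r[2]
def pix(c,p):
    R,t=Rt(c); q=R@np.asarray(p)+t; return c["fx"]*q[0]/q[2]+c["cx"],c["fy"]*q[1]/q[2]+c["cy"]
E
python3 - <<'E'
from h import *
for n in("scene","top"):
    c=snap(n,n+"0.png",scale=1.5); R,t=Rt(c); print(n,c["fx"],-R.T@t,R[2])
print(env.get_obs(),env.hold_point_z)
E
```

```text
pics
scene 348.99278303727397 [ 0.91891742 -0.61162243  0.86037555] [-0.37654336  0.58571653 -0.71774038]
top 350.63645627416474 [0.36113815 0.00124752 0.92693152] [ 0.1799185  -0.00451361 -0.98367116]
{'time_s': 0.1, 'qpos': array([75.0618318 , 18.43354485, -4.01554779, 83.16768893,  1.29418388,
       78.53974905, -3.25904135]), 'joint_velocities': array([ 0.0691264 , -0.08347524,  0.04301458, -0.1433829 , -0.05604717,
        0.05046725, -0.01137855]), 'effort': array([-2.98388932e-04, -4.92571735e+01, -4.05837698e-01, -3.13397527e+01,
       -6.40383339e-02,  3.94389813e-02,  8.11624568e-05]), 'tool_pos': array([ 0.17621895, -0.62515203,  0.22158719]), 'tool_rot': array([-1.79904201e+02,  4.59969256e-03,  1.57485729e+01]), 'force': array([-0.03716297,  0.37176748,  0.13803054]), 'wrist_torque': array([ 0.02049448,  0.02333866, -0.02706292]), 'grasp_force': 0.0, 'grip_width': 0.08705088573597536} 0.0187
```

View pics/scene0.png

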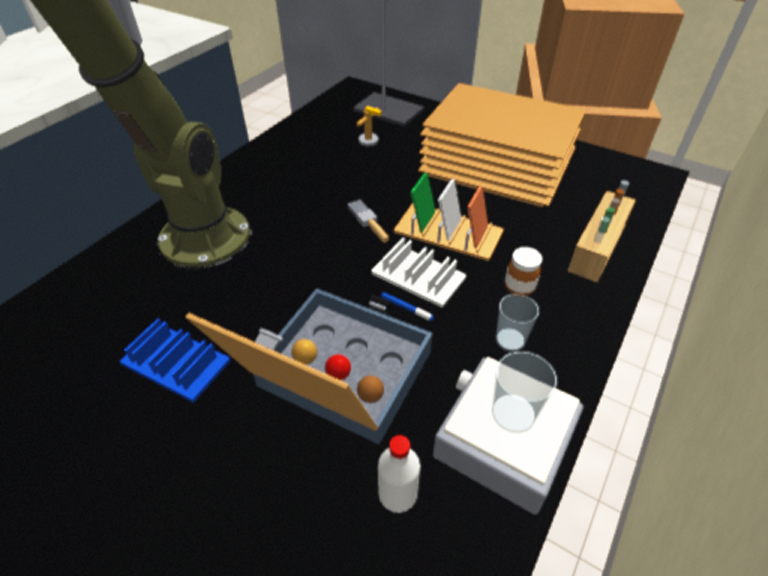

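View pics/top0.png

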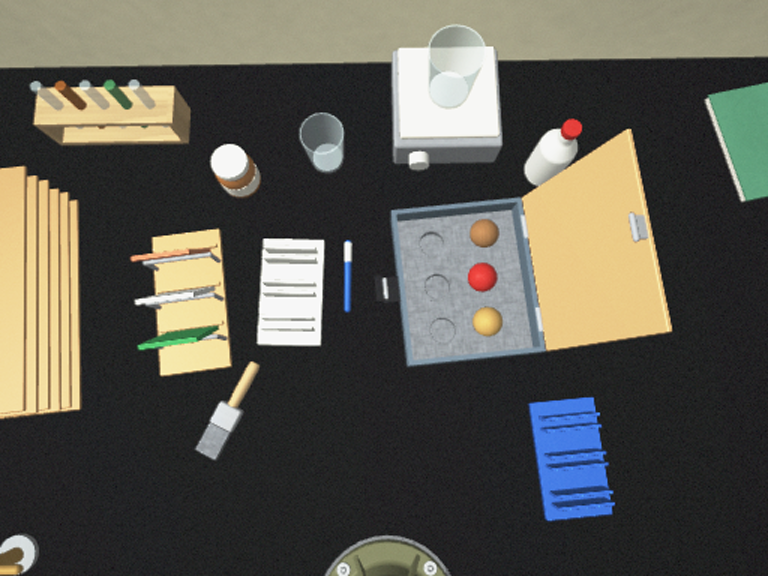

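Both views show all three plates (green, silver and copper) in the drainer at left, with the white rack beside it at top-view (290,290). All three balls are on the deck at (484,233), (482,277) and (487,321). The pockets are at about (431,242), (437,287) and (442,330), and the lid leans open to the right. Next I'll fit poses from depth.

```bash
cat > fit.py <<'E'
from h import *
def rect(P,m,name):
    q=P[m][:,:2].astype(np.float32); r=cv2.minAreaRect((q*1000)); print(name,len(q),"c",np.round(r[0],1),"size",np.round(r[1],1),"ang",round(r[2],2))
c=load("top"); P=cloud(c); z=P[...,2]
v,u=np.indices(z.shape)
def box(x0,y0,x1,y1): return (u>x0/1.5)&(u<x1/1.5)&(v>y0/1.5)&(v<y1/1.5)
rk=box(250,230,330,352)
rect(P,rk&(z>.007)&(z<.06),"rack all"); rect(P,rk&(z>.044)&(z<.06),"ribs")
cs=box(388,195,550,370)
rect(P,cs&(z>.058)&(z<.066),"case top")
dr=box(140,222,240,382)
rect(P,dr&(z>.006)&(z<.014),"drainer base")
I=c["pixels"].astype(int); b,g,r=I[...,0],I[...,1],I[...,2]
pl=box(125,220,235,360)&(z>.04)
for n,m in(("green",(g>r+40)&(g>b+40)),("copper",(r>g+50)&(r>b+60)&(g<130)),("silver",(abs(r-b)<25))):
    q=P[pl&m]; print(n,len(q)); 
    for lo in np.arange(.04,.14,.02):
        s=q[(q[:,2]>lo)&(q[:,2]<=lo+.02)]
        if len(s)>3: print("  z%.2f"%lo,np.round(np.median(s,0),4),np.round(s[:,1].min(),4),np.round(s[:,1].max(),4))
for n,(uu,vv) in dict(ball2=(484,233),ball3=(482,277),ball1=(487,321)).items():
    m=box(uu-18,vv-18,uu+18,vv+18)&(z>.03); s=P[m]; A=np.c_[2*s,np.ones(len(s))]; x=np.linalg.lstsq(A,(s**2).sum(1),rcond=None)[0]; print(n,np.round(x[:3],4),"r",np.sqrt(x[3]+x[:3]@x[:3]), onz(c,uu/1.5,vv/1.5,.06))
ld=box(530,130,670,350)&(z>.08); q=P[ld]; q=q[~np.isnan(q[:,0])]
print("lid",q.min(0),q.max(0)); 
for p in((632,130),(671,331),(545,349),(523,197)): print(p,np.round(P[int(p[1]/1.5)+(2 if p[1]<200 else -3),int(p[0]/1.5)-3],4))
E
python3 fit.py
python3 - <<'E'
from h import *
c=load("top")
cv2.imwrite("pics/crop1.png",cv2.resize(c["pixels"][145:260,80:240],None,fx=5,fy=5,interpolation=cv2.INTER_CUBIC)[:600,:800])
E
```

```text
rack all 2917 c [526.6 159.9] size [110.2 190. ] ang 88.22
ribs 493 c [526.1 160.1] size [ 90.1 142.6] ang 88.07
case top 1741 c [ 533.5 -143.7] size [266.8 229.1] ang 5.03
drainer base 2971 c [513.1 337.8] size [250.1 124. ] ang 7.0
green 295
  z0.04 [0.4529 0.3222 0.0487] 0.2852 0.3676
  z0.06 [0.4469 0.3308 0.0701] 0.2857 0.3699
  z0.08 [0.442  0.3267 0.0903] 0.2852 0.3673
  z0.10 [0.4365 0.3266 0.11  ] 0.2856 0.3681
  z0.12 [0.4287 0.3272 0.1268] 0.2818 0.3708
copper 19
  z0.08 [0.5712 0.3522 0.0916] 0.3143 0.3712
  z0.10 [0.5664 0.3391 0.1136] 0.33 0.3644
  z0.12 [0.5633 0.3553 0.1254] 0.3097 0.3915
silver 720
  z0.04 [0.509  0.3166 0.0576] 0.2709 0.4033
  z0.06 [0.5133 0.3318 0.0616] 0.2709 0.4001
  z0.08 [0.4445 0.31   0.0903] 0.2824 0.3718
  z0.10 [0.4389 0.3159 0.111 ] 0.2818 0.3757
  z0.12 [0.496  0.3341 0.1263] 0.2817 0.3792
ball2 [ 0.6165 -0.1796  0.0458] r 0.024038733222673365 [ 0.61131388 -0.17677115  0.06      ]
ball3 [ 0.5387 -0.1722  0.0456] r 0.024142381375344257 [ 0.53472642 -0.16944712  0.06      ]
ball1 [ 0.4623 -0.1769  0.0455] r 0.02416931600039885 [ 0.46026174 -0.17394393  0.06      ]
lid [ 0.41157872 -0.34852154  0.08001622] [ 0.77317872 -0.25213457  0.30419798]
(632, 130) [ 0.6766 -0.3213  0.293 ]
(671, 331) [ 0.4244 -0.3428  0.2938]
(545, 349) [ 0.4214 -0.2582  0.0631]
(523, 197) [ 0.6689 -0.2367  0.0639]
```

View pics/crop1.png

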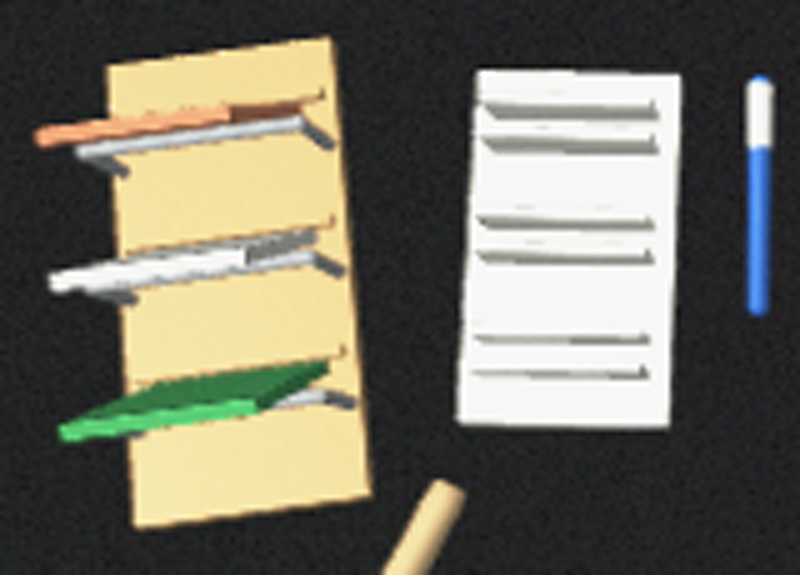

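The crop shows the three plates leaning in the drainer, green nearest the robot at the (60,430) corner, and the rack with three clear slots. All poses agree with the fits, so I'll move now.

```bash
cat > to.py <<'E'
# python3 to.py x y z yaw [x y z yaw ...]: rows' dp (cm) and twist from current pose
import sys; from h import *
o=env.get_obs(); p=o["tool_pos"]; ps=np.radians(o["tool_rot"][2]); a=list(map(float,sys.argv[1:]))
X=np.array([np.cos(ps),np.sin(ps),0]);Y=np.array([np.sin(ps),-np.cos(ps),0])
print("t%.1f"%o["time_s"],"tcp",np.round(p,4),"rpy",np.round(o["tool_rot"],1),"w%.4f g%.1f"%(o["grip_width"],o["grasp_force"]),"F",np.round(o["force"],1),"J7 %.0f"%o["qpos"][6])
for i in range(0,len(a),4):
    d=np.array(a[i:i+3])-p; tw=-(a[i+3]-np.degrees(ps)); print(np.round([d@X*100,d@Y*100,-d[2]*100],2),round((tw+180)%360-180,1))
E
python3 to.py .50 -.45 .40 50  .60 0 .42 70  .433 .327 .25 97
python3 - <<'E'
from h import *
c=load("top")
for p in((431,242),(437,287),(442,330)): print(np.round(onz(c,p[0]/1.5,p[1]/1.5,.02),4))
P=cloud(c);I=c["pixels"].astype(int)
E
```

```text
t0.1 tcp [ 0.1762 -0.6252  0.2216] rpy [-179.9    0.    15.7] w0.0871 g0.0 F [-0.   0.4  0.1] J7 -3
[ 35.92  -8.07 -17.84] -34.3
[ 57.75 -48.67 -19.84] -54.3
[ 50.56 -84.67  -2.84] -81.3
[ 0.6078 -0.0897  0.02  ]
[ 0.5262 -0.0975  0.02  ]
[ 0.4505 -0.1034  0.02  ]
```

```bash
python3 -m jog '[{"dp":[4,-1,-5],"twist":-8,"fingers":0.32},{"dp":[9,-2,-10],"twist":-16,"fingers":0.32},{"dp":[14,-3,-15],"twist":-24,"fingers":0.32},{"dp":[20,-4.5,-18],"twist":-32,"fingers":0.32},{"dp":[26,-6,-18],"twist":-34,"fingers":0.32},{"dp":[31.5,-7,-18],"twist":-34,"fingers":0.32},{"dp":[36,-8,-18],"twist":-34,"fingers":0.32},{"dp":[36,-8,-18],"twist":-34,"fingers":0.32}]' 25
python3 to.py .60 0 .40 70  .433 .327 .25 97
```

```text
time_s: 1.1
tool_pos: [0.5067, -0.4453, 0.4009]
tool_rot: [-179.9, -0.2, 50.4]
force: [-0.2, -0.4, -0.4]
grip_width: 0.0282
grasp_force: 0.0
t1.1 tcp [ 0.5067 -0.4453  0.4009] rpy [-179.9   -0.2   50.4] w0.0282 g0.0 F [-0.2 -0.4 -0.4] J7 -5
[ 40.25 -21.2    0.09] -19.6
[ 54.79 -54.92  15.09] -46.6
```

```bash
python3 -m jog '[{"dp":[5,-2.5,0],"twist":-5},{"dp":[10,-5,0],"twist":-10},{"dp":[15.5,-8,0],"twist":-15},{"dp":[21,-11,0],"twist":-20},{"dp":[26,-14,0],"twist":-20},{"dp":[31,-16.5,0],"twist":-20},{"dp":[36,-19,0],"twist":-20},{"dp":[40,-21,0],"twist":-20}]'
python3 to.py .433 .327 .22 97
```

```text
t1.1 tcp [ 0.5067 -0.4453  0.4009] rpy [-179.9   -0.2   50.4] w0.0282 g0.0 F [-0.2 -0.4 -0.4] J7 -5
[ 54.79 -54.92  18.09] -46.6validation failed for argument at $[0]...
```

```bash
python3 -m jog '[{"dp":[4.5,-3,2],"twist":-7},{"dp":[9,-6,4],"twist":-14},{"dp":[13.5,-9,6],"twist":-21},{"dp":[18,-12,9],"twist":-27},{"dp":[22,-15.5,12],"twist":-27},{"dp":[25,-19.5,14],"twist":-27},{"dp":[25,-25,15],"twist":-27},{"dp":[25,-27,15],"twist":-27}]'
python3 to.py .433 .327 .22 97
```

```text
t1.1 tcp [ 0.5067 -0.4453  0.4009] rpy [-179.9   -0.2   50.4] w0.0282 g0.0 F [-0.2 -0.4 -0.4] J7 -5
[ 54.79 -54.92  18.09] -46.6validation failed for argument at $[0]...
```

```bash
python3 -m jog '[{"dp":[5,-2.5,0],"twist":-5,"fingers":0.32},{"dp":[10,-5,0],"twist":-10,"fingers":0.32},{"dp":[15.5,-8,0],"twist":-15,"fingers":0.32},{"dp":[21,-11,0],"twist":-20,"fingers":0.32},{"dp":[26,-14,0],"twist":-20,"fingers":0.32},{"dp":[31,-16.5,0],"twist":-20,"fingers":0.32},{"dp":[36,-19,0],"twist":-20,"fingers":0.32},{"dp":[40,-21,0],"twist":-20,"fingers":0.32}]'
python3 to.py .433 .327 .22 97
```

```text
time_s: 2.1
tool_pos: [0.5992, -0.0084, 0.4023]
tool_rot: [-180.0, 0.0, 69.8]
force: [0.9, -0.1, -0.7]
grip_width: 0.0278
grasp_force: 0.0
t2.1 tcp [ 0.5992 -0.0084  0.4023] rpy [-180.     0.    69.8] w0.0278 g0.0 F [ 0.9 -0.1 -0.7] J7 -27
[ 25.72 -27.19  18.23] -27.2
```

```bash
python3 -m jog '[{"dp":[4.5,-3,2],"twist":-7,"fingers":0.32},{"dp":[9,-6,4],"twist":-14,"fingers":0.32},{"dp":[13.5,-9.5,6],"twist":-21,"fingers":0.32},{"dp":[18,-13,9],"twist":-27,"fingers":0.32},{"dp":[21.5,-17,12],"twist":-27,"fingers":0.32},{"dp":[24.5,-21.5,15],"twist":-27,"fingers":0.32},{"dp":[25.7,-26,18],"twist":-27,"fingers":0.32},{"dp":[25.7,-27.2,18.2],"twist":-27,"fingers":0.32}]'
python3 to.py .433 .327 .092 97
```

```text
time_s: 3.1
tool_pos: [0.4291, 0.3261, 0.2181]
tool_rot: [-179.7, 0.1, 97.0]
force: [-0.1, -0.7, 0.1]
grip_width: 0.028
grasp_force: 0.0
t3.1 tcp [0.4291 0.3261 0.2181] rpy [-1.797e+02  1.000e-01  9.700e+01] w0.0280 g0.0 F [-0.1 -0.7  0.1] J7 -39
[ 0.05  0.4  12.61] 0.0
```

```bash
python3 -m jog '[{"dp":[0,0.3,3],"twist":0,"fingers":0.32},{"dp":[0,0.4,6],"twist":0,"fingers":0.32},{"dp":[0,0.4,8],"twist":0,"fingers":0.32},{"dp":[0,0.4,10],"twist":0,"fingers":0.32},{"dp":[0,0.4,12],"twist":0,"fingers":0.32},{"dp":[0,0.4,12.6],"twist":0,"fingers":0.32},{"dp":[0,0.4,12.6],"twist":0,"fingers":0.32}]'
python3 to.py .458 .330 .092 97; python3 -c "
from h import *; snap('scene','g1.png',(230,100,370,205),5)"
```

```text
time_s: 3.98
tool_pos: [0.437, 0.3259, 0.0943]
tool_rot: [-180.0, -0.0, 96.8]
force: [0.2, 0.1, -0.1]
grip_width: 0.0274
grasp_force: 0.0
t4.0 tcp [0.437  0.3259 0.0943] rpy [-180.    -0.    96.8] w0.0274 g0.0 F [ 0.2  0.1 -0.1] J7 -44
[0.16 2.13 0.23] -0.2
```

View pics/g1.png

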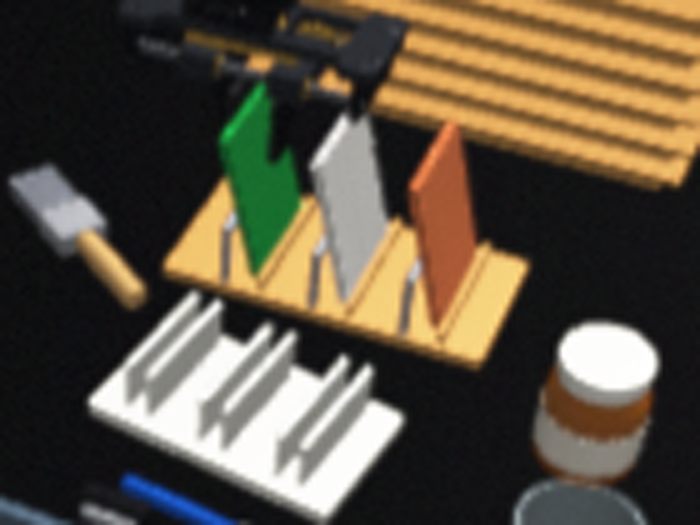

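The fingers straddle the top of the green plate. Next I'll tip it upright and grip.

```bash
python3 -m jog '[{"dp":[0,0.6,0],"twist":0,"fingers":0.3},{"dp":[0,1.2,0],"twist":0,"fingers":0.25},{"dp":[0,1.7,0],"twist":0,"fingers":0.2},{"dp":[0,2.1,0],"twist":0,"fingers":0.15},{"dp":[0,2.1,0],"twist":0,"fingers":0},{"dp":[0,2.1,0],"twist":0,"fingers":0},{"dp":[0,2.1,0],"twist":0,"fingers":0}]' 25
python3 to.py .466 .162 .25 88.2
```

```text
time_s: 4.9
tool_pos: [0.4578, 0.3282, 0.0944]
tool_rot: [-180.0, 0.0, 96.8]
force: [-0.1, -0.2, 0.3]
grip_width: 0.008
grasp_force: 25.0
t4.9 tcp [0.4578 0.3282 0.0944] rpy [-180.     0.    96.8] w0.0080 g25.0 F [-0.1 -0.2  0.3] J7 -44
[-16.6   -1.14 -15.56] 8.6
```

```bash
python3 -m jog '[{"dp":[0,0,-2],"twist":0,"fingers":0},{"dp":[0,0,-5],"twist":0,"fingers":0},{"dp":[0,0,-9],"twist":0,"fingers":0},{"dp":[-4,0,-10],"twist":3,"fingers":0},{"dp":[-8,-0.4,-10],"twist":6,"fingers":0},{"dp":[-12,-0.8,-10],"twist":8.6,"fingers":0},{"dp":[-16,-1.1,-10],"twist":8.6,"fingers":0},{"dp":[-16.6,-1.1,-10],"twist":8.6,"fingers":0}]'
python3 -m jog '[{"dp":[0,0,0],"twist":0,"fingers":0},{"dp":[0,0,0],"twist":0,"fingers":0}]'
python3 to.py .4664 .162 .097 88.2;  python3 -c "
from h import *; c=snap('scene','g2.png',(230,80,370,205),4.5); c=snap('top'); P=cloud(c); I=c['pixels'].astype(int); m=(I[...,1]>I[...,0]+30)&(I[...,1]>I[...,2]+30)&(P[...,2]>.08)&(P[...,1]>.05); q=P[m]
for lo in np.arange(.1,.26,.02):
  s=q[(q[:,2]>lo)&(q[:,2]<lo+.02)]
  if len(s)>3: print(round(lo,2),len(s),np.round(np.median(s,0),4),s[:,1].min(),s[:,1].max())"
```

```text
time_s: 5.9
tool_pos: [0.4671, 0.159, 0.1956]
tool_rot: [179.9, 0.1, 87.9]
force: [0.2, 0.6, -1.7]
grip_width: 0.0075
grasp_force: 25.0
time_s: 6.15
tool_pos: [0.4663, 0.1639, 0.195]
tool_rot: [180.0, -0.0, 88.3]
force: [-0.3, 0.2, -0.7]
grip_width: 0.008
grasp_force: 25.0
t6.2 tcp [0.4663 0.1639 0.195 ] rpy [180.   -0.   88.3] w0.0080 g25.0 F [-0.3  0.2 -0.7] J7 -25
[-0.19  0.01  9.8 ] 0.1
0.1 16 [0.4614 0.14   0.115 ] 0.12242094904365784 0.44183983440916585
0.12 25 [0.4619 0.1476 0.1357] 0.12094794638707188 0.44421171591347447
0.14 53 [0.8466 0.4359 0.1421] 0.12084987397419748 0.44765933680914727
0.16 12 [0.4611 0.1306 0.1713] 0.12112565121189936 0.1428116585351781
0.18 13 [0.4613 0.1268 0.1869] 0.1207332457226055 0.13977596659285876
0.2 13 [0.461  0.1274 0.205 ] 0.1210160575680222 0.13621424478891495
0.22 43 [0.4653 0.1292 0.2299] 0.12082028202906554 0.15174583061751676
```

View pics/g2.png

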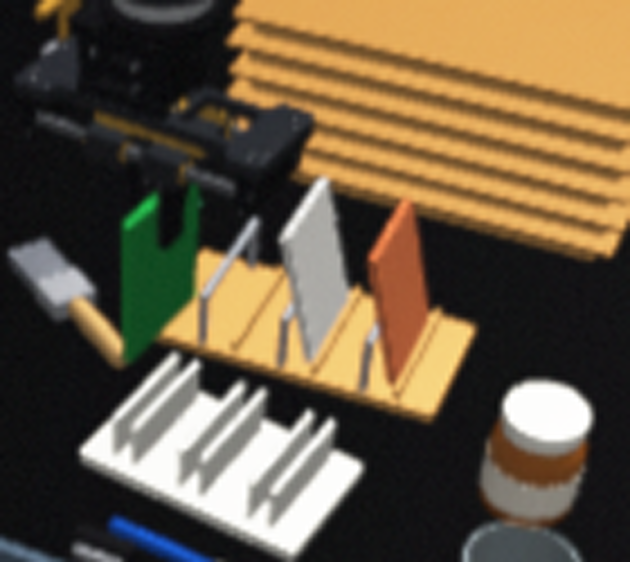

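The plate hangs vertical, is 2 mm off in y, and is directly above slot 1. Lowering it now.

```bash
python3 -m jog '[{"dp":[-0.4,0.1,2.5],"twist":0,"fingers":0},{"dp":[-0.4,0.1,5],"twist":0,"fingers":0},{"dp":[-0.4,0.1,5.5],"twist":0,"fingers":0},{"dp":[-0.4,0.1,6.5],"twist":0,"fingers":0},{"dp":[-0.4,0.1,7.5],"twist":0,"fingers":0},{"dp":[-0.4,0.1,8.5],"twist":0,"fingers":0},{"dp":[-0.4,0.1,9.4],"twist":0,"fingers":0},{"dp":[-0.4,0.1,9.7],"twist":0,"fingers":0}]'
python3 -m jog '[{"dp":[0,0,0.1],"twist":0,"fingers":0},{"dp":[0,0,0.1],"twist":0,"fingers":0}]'
python3 to.py .4664 .162 .097 88.2
```

```text
time_s: 7.25
tool_pos: [0.467, 0.1579, 0.0968]
tool_rot: [-179.9, 0.0, 88.1]
force: [0.3, -0.3, -1.5]
grip_width: 0.0077
grasp_force: 25.0
time_s: 7.5
tool_pos: [0.4676, 0.1581, 0.0967]
tool_rot: [180.0, -0.0, 88.1]
force: [-0.4, -0.6, -2.1]
grip_width: 0.0078
grasp_force: 25.0
t7.5 tcp [0.4676 0.1581 0.0967] rpy [180.   -0.   88.1] w0.0078 g25.0 F [-0.4 -0.6 -2.1] J7 -29
[ 0.38 -0.14 -0.03] -0.1
```

```bash
python3 -m jog '[{"dp":[0.1,-0.1,0.15],"twist":0,"fingers":0},{"dp":[0.1,-0.1,0.3],"twist":0,"fingers":0},{"dp":[0.1,-0.1,0.3],"twist":0,"fingers":0}]'
python3 to.py .4664 .162 .097 88.2
```

```text
time_s: 7.88
tool_pos: [0.4681, 0.1585, 0.0963]
tool_rot: [179.8, 0.1, 88.1]
force: [-3.0, -4.2, 15.3]
grip_width: 0.0083
grasp_force: 25.1
t7.9 tcp [0.4681 0.1585 0.0963] rpy [1.798e+02 1.000e-01 8.810e+01] w0.0083 g25.1 F [-3.  -4.2 15.3] J7 -29
[ 0.35 -0.18 -0.07] -0.1
```

```bash
python3 -m jog '[{"dp":[0,0,-0.15],"twist":0,"fingers":0},{"dp":[0,0,-0.15],"twist":0,"fingers":0.1},{"dp":[0,0,-0.15],"twist":0,"fingers":0.2},{"dp":[0,0,-0.15],"twist":0,"fingers":0.3},{"dp":[0,0,-3],"twist":0,"fingers":0.32},{"dp":[0,0,-7],"twist":0,"fingers":0.32},{"dp":[0,0,-10.5],"twist":0,"fingers":0.32},{"dp":[0,0,-10.5],"twist":0,"fingers":0.32}]'
python3 to.py .5025 .3345 .20 97
```

```text
time_s: 8.88
tool_pos: [0.4682, 0.1599, 0.2011]
tool_rot: [179.7, -0.0, 88.1]
force: [0.5, -0.2, 0.4]
grip_width: 0.028
grasp_force: 0.0
t8.9 tcp [0.4682 0.1599 0.2011] rpy [179.7  -0.   88.1] w0.0280 g0.0 F [ 0.5 -0.2  0.4] J7 -25
[17.57  2.86  0.11] -8.9
```

```bash
python3 -m jog '[{"dp":[4,0.7,0],"twist":-3,"fingers":0.32},{"dp":[8.5,1.4,0],"twist":-6,"fingers":0.32},{"dp":[13,2.2,0],"twist":-8.9,"fingers":0.32},{"dp":[16.5,2.8,0],"twist":-8.9,"fingers":0.32},{"dp":[17.6,3,0],"twist":-8.9,"fingers":0.32},{"dp":[17.6,3,0],"twist":-8.9,"fingers":0.32},{"dp":[17.6,3,0],"twist":-8.9,"fingers":0.32}]'
python3 to.py .505 .335 .094 97 .5273 .3378 .094 97
python3 -c "
from h import *; c=snap('top'); P=cloud(c); I=c['pixels'].astype(int); m=(I[...,1]>I[...,0]+30)&(I[...,1]>I[...,2]+30)&(P[...,2]>.02)&(P[...,1]>.05)&(P[...,1]<.25); q=P[m]
for lo in np.arange(.04,.26,.02):
  s=q[(q[:,2]>lo)&(q[:,2]<lo+.02)]
  if len(s)>3: print(round(lo,2),len(s),np.round(np.median(s,0),4),s.min(0),s.max(0))"
```

```text
time_s: 9.75
tool_pos: [0.5024, 0.3322, 0.1981]
tool_rot: [-180.0, 0.1, 96.9]
force: [0.8, -0.4, 0.0]
grip_width: 0.0278
grasp_force: 0.0
t9.8 tcp [0.5024 0.3322 0.1981] rpy [-1.80e+02  1.00e-01  9.69e+01] w0.0278 g0.0 F [ 0.8 -0.4  0. ] J7 -40
[ 0.24  0.3  10.41] -0.1
[ 0.25  2.54 10.41] -0.1
0.04 31 [0.4637 0.1558 0.0545] [0.46172275 0.11573146 0.04000594] [0.46479122 0.20401581 0.05910015]
0.06 30 [0.4631 0.1488 0.0644] [0.46209786 0.1155836  0.06016212] [0.46487705 0.20400816 0.07993118]
0.08 44 [0.4635 0.1584 0.0856] [0.46195261 0.11566169 0.08002417] [0.46549798 0.20396702 0.09987629]
0.1 40 [0.4636 0.1634 0.1081] [0.46179381 0.11580796 0.10025971] [0.46583946 0.20469233 0.11967508]
0.12 152 [0.4665 0.1598 0.1316] [0.46190124 0.115645   0.12041602] [0.47218197 0.20513276 0.13686065]
```

```bash
python3 -m jog '[{"dp":[0.2,0.3,3],"twist":0,"fingers":0.32},{"dp":[0.2,0.3,5.5],"twist":0,"fingers":0.32},{"dp":[0.2,0.3,7.5],"twist":0,"fingers":0.32},{"dp":[0.2,0.3,9.5],"twist":0,"fingers":0.32},{"dp":[0.2,0.3,10.4],"twist":0,"fingers":0.32},{"dp":[0.2,0.3,10.4],"twist":0,"fingers":0.32}]'
python3 to.py .5273 .3378 .094 97
```

```text
time_s: 10.55
tool_pos: [0.5046, 0.3362, 0.094]
tool_rot: [-180.0, 0.0, 97.0]
force: [0.1, -0.3, 0.1]
grip_width: 0.0281
grasp_force: 0.0
t10.6 tcp [0.5046 0.3362 0.094 ] rpy [-180.    0.   97.] w0.0281 g0.0 F [ 0.1 -0.3  0.1] J7 -44
[-0.12  2.27  0.  ] 0.0
```

```bash
python3 -m jog '[{"dp":[0,0.6,0],"twist":0,"fingers":0.3},{"dp":[0,1.2,0],"twist":0,"fingers":0.25},{"dp":[0,1.8,0],"twist":0,"fingers":0.2},{"dp":[0,2.25,0],"twist":0,"fingers":0.15},{"dp":[0,2.25,0],"twist":0,"fingers":0},{"dp":[0,2.25,0],"twist":0,"fingers":0},{"dp":[0,2.25,0],"twist":0,"fingers":0}]' 25
python3 to.py .5264 .160 .195 88.2
```

```text
time_s: 11.42
tool_pos: [0.527, 0.3391, 0.0944]
tool_rot: [-180.0, 0.0, 97.1]
force: [0.6, -0.2, -0.3]
grip_width: 0.0075
grasp_force: 25.0
t11.4 tcp [0.527  0.3391 0.0944] rpy [-180.     0.    97.1] w0.0075 g25.0 F [ 0.6 -0.2 -0.3] J7 -43
[-17.77  -2.26 -10.06] 8.9
```

```bash
python3 -m jog '[{"dp":[0,0,-2],"twist":0,"fingers":0},{"dp":[0,0,-5],"twist":0,"fingers":0},{"dp":[0,0,-10],"twist":0,"fingers":0},{"dp":[-4,-0.5,-12],"twist":3,"fingers":0},{"dp":[-8.5,-1.1,-12],"twist":6,"fingers":0},{"dp":[-13,-1.7,-12],"twist":8.9,"fingers":0},{"dp":[-16.8,-2.1,-12],"twist":8.9,"fingers":0},{"dp":[-17.7,-2.25,-12],"twist":8.9,"fingers":0}]'
python3 -m jog '[{"dp":[0,0,0],"twist":0,"fingers":0},{"dp":[0,0,0],"twist":0,"fingers":0}]'
cat > pl.py <<'E'
from h import *
import sys
c=snap('top'); P=cloud(c); I=c['pixels'].astype(int)
x0,x1=float(sys.argv[1]),float(sys.argv[2])
m=(P[...,2]>.06)&(P[...,0]>x0)&(P[...,0]<x1)&(P[...,1]>.08)&(P[...,1]<.25); q=P[m]
for lo in np.arange(.06,.26,.02):
  s=q[(q[:,2]>lo)&(q[:,2]<lo+.02)]
  if len(s)>3: print(round(lo,2),len(s),np.round(np.median(s,0),4),s.min(0).round(4),s.max(0).round(4))
E
python3 to.py .5264 .162 .097 88.2; python3 pl.py .505 .545
```

```text
time_s: 12.42
tool_pos: [0.527, 0.1575, 0.2156]
tool_rot: [179.9, 0.1, 87.9]
force: [-0.4, -0.2, -1.1]
grip_width: 0.0082
grasp_force: 25.0
time_s: 12.68
tool_pos: [0.5262, 0.1629, 0.215]
tool_rot: [180.0, -0.1, 88.3]
force: [1.0, 0.1, -1.5]
grip_width: 0.0078
grasp_force: 25.0
t12.7 tcp [0.5262 0.1629 0.215 ] rpy [ 1.80e+02 -1.00e-01  8.83e+01] w0.0078 g25.0 F [ 1.   0.1 -1.5] J7 -27
[-0.09  0.02 11.8 ] 0.1
0.12 19 [0.5214 0.1337 0.1359] [0.5205 0.1179 0.1318] [0.5257 0.1549 0.1385]
0.14 28 [0.5213 0.1343 0.1489] [0.5207 0.118  0.144 ] [0.5273 0.1531 0.1595]
0.16 28 [0.5212 0.127  0.1704] [0.5202 0.1178 0.1603] [0.5285 0.1481 0.1799]
0.18 27 [0.5212 0.1291 0.1903] [0.5202 0.1178 0.1802] [0.5266 0.1461 0.1949]
0.2 28 [0.5211 0.1274 0.2073] [0.5203 0.1178 0.2   ] [0.5257 0.1421 0.2184]
0.22 28 [0.5209 0.1262 0.23  ] [0.5201 0.1177 0.2206] [0.5357 0.1512 0.24  ]
0.24 45 [0.5239 0.1253 0.2501] [0.5201 0.1179 0.2403] [0.5411 0.1523 0.2527]
```

```bash
python3 -m jog '[{"dp":[-0.2,0.1,3],"twist":0,"fingers":0},{"dp":[-0.2,0.1,6.5],"twist":0,"fingers":0},{"dp":[-0.2,0.1,7.5],"twist":0,"fingers":0},{"dp":[-0.2,0.1,8.5],"twist":0,"fingers":0},{"dp":[-0.2,0.1,9.5],"twist":0,"fingers":0},{"dp":[-0.2,0.1,10.5],"twist":0,"fingers":0},{"dp":[-0.2,0.1,11.4],"twist":0,"fingers":0},{"dp":[-0.2,0.1,11.8],"twist":0,"fingers":0}]'
python3 -m jog '[{"dp":[0,0,0.1],"twist":0,"fingers":0},{"dp":[0,0,0.2],"twist":0,"fingers":0},{"dp":[0,0,0.3],"twist":0,"fingers":0}]'
```

```text
time_s: 13.72
tool_pos: [0.5275, 0.1586, 0.0963]
tool_rot: [-180.0, 0.0, 88.1]
force: [-0.2, -2.8, 12.2]
grip_width: 0.0079
grasp_force: 25.0
time_s: 14.1
tool_pos: [0.5286, 0.1586, 0.0962]
tool_rot: [179.9, 0.1, 88.1]
force: [-4.1, -2.6, 18.0]
grip_width: 0.0076
grasp_force: 25.1
```

Seated on the floor. I'll release it and go for the copper plate.

```bash
python3 -m jog '[{"dp":[0,0,-0.25],"twist":0,"fingers":0},{"dp":[0,0,-0.25],"twist":0,"fingers":0.1},{"dp":[0,0,-0.25],"twist":0,"fingers":0.2},{"dp":[0,0,-0.25],"twist":0,"fingers":0.3},{"dp":[0,0,-3],"twist":0,"fingers":0.32},{"dp":[0,0,-7],"twist":0,"fingers":0.32},{"dp":[0,0,-10.5],"twist":0,"fingers":0.32},{"dp":[0,0,-10.5],"twist":0,"fingers":0.32}]'
python3 to.py .572 .3425 .20 97
```

```text
time_s: 15.1
tool_pos: [0.5293, 0.1596, 0.2014]
tool_rot: [179.7, -0.1, 88.2]
force: [0.0, 0.3, -0.6]
grip_width: 0.0272
grasp_force: 0.0
t15.1 tcp [0.5293 0.1596 0.2014] rpy [ 1.797e+02 -1.000e-01  8.820e+01] w0.0272 g0.0 F [ 0.   0.3 -0.6] J7 -28
[18.42  3.68  0.14] -8.8
```

```bash
python3 -m jog '[{"dp":[4,0.8,0],"twist":-3,"fingers":0.32},{"dp":[8.5,1.7,0],"twist":-6,"fingers":0.32},{"dp":[13,2.6,0],"twist":-8.8,"fingers":0.32},{"dp":[17,3.5,0],"twist":-8.8,"fingers":0.32},{"dp":[18.4,3.7,0],"twist":-8.8,"fingers":0.32},{"dp":[18.4,3.7,0],"twist":-8.8,"fingers":0.32},{"dp":[18.4,3.7,0],"twist":-8.8,"fingers":0.32}]'
python3 to.py .574 .344 .094 97; python3 pl.py .505 .545
```

```text
time_s: 15.98
tool_pos: [0.5708, 0.3394, 0.1981]
tool_rot: [-180.0, 0.1, 96.8]
force: [0.6, -0.1, 0.9]
grip_width: 0.0277
grasp_force: 0.0
t16.0 tcp [0.5708 0.3394 0.1981] rpy [-1.80e+02  1.00e-01  9.68e+01] w0.0277 g0.0 F [ 0.6 -0.1  0.9] J7 -40
[ 0.42  0.38 10.41] -0.2
0.06 60 [0.5234 0.1522 0.0726] [0.5223 0.1138 0.0602] [0.5272 0.2008 0.0798]
0.08 57 [0.5239 0.1637 0.09  ] [0.522  0.1137 0.0802] [0.5283 0.2034 0.1   ]
0.1 62 [0.5234 0.1479 0.1126] [0.5217 0.114  0.1004] [0.5278 0.202  0.1198]
0.12 158 [0.5264 0.1599 0.1312] [0.5218 0.1138 0.1216] [0.5329 0.2022 0.1354]
```

```bash
python3 -m jog '[{"dp":[0.3,0.4,3],"twist":0,"fingers":0.32},{"dp":[0.3,0.4,5.5],"twist":0,"fingers":0.32},{"dp":[0.3,0.4,7.5],"twist":0,"fingers":0.32},{"dp":[0.3,0.4,9.5],"twist":0,"fingers":0.32},{"dp":[0.3,0.4,10.4],"twist":0,"fingers":0.32},{"dp":[0.3,0.4,10.4],"twist":0,"fingers":0.32}]'
python3 to.py .5968 .346 .094 97
```

```text
time_s: 16.77
tool_pos: [0.5738, 0.3447, 0.094]
tool_rot: [-180.0, 0.0, 96.9]
force: [0.4, 0.1, 1.0]
grip_width: 0.028
grasp_force: 0.0
t16.8 tcp [0.5738 0.3447 0.094 ] rpy [-180.     0.    96.9] w0.0280 g0.0 F [0.4 0.1 1. ] J7 -42
[-0.14  2.3   0.  ] -0.1
```

```bash
python3 -m jog '[{"dp":[0,0.6,0],"twist":0,"fingers":0.3},{"dp":[0,1.2,0],"twist":0,"fingers":0.25},{"dp":[0,1.8,0],"twist":0,"fingers":0.2},{"dp":[0,2.2,0],"twist":0,"fingers":0.15},{"dp":[0,2.2,0],"twist":0,"fingers":0},{"dp":[0,2.2,0],"twist":0,"fingers":0},{"dp":[0,2.2,0],"twist":0,"fingers":0}]' 25
python3 to.py .5863 .1581 .215 88.2
```

```text
time_s: 17.65
tool_pos: [0.5958, 0.3474, 0.0944]
tool_rot: [-180.0, 0.0, 97.0]
force: [0.9, 0.2, -1.0]
grip_width: 0.0077
grasp_force: 25.0
t17.6 tcp [0.5958 0.3474 0.0944] rpy [-180.    0.   97.] w0.0077 g25.0 F [ 0.9  0.2 -1. ] J7 -41
[-18.68  -3.23 -12.06] 8.8
```

```bash
python3 -m jog '[{"dp":[0,0,-2],"twist":0,"fingers":0},{"dp":[0,0,-5],"twist":0,"fingers":0},{"dp":[0,0,-10],"twist":0,"fingers":0},{"dp":[-4.5,-0.8,-12],"twist":3,"fingers":0},{"dp":[-9,-1.6,-12],"twist":6,"fingers":0},{"dp":[-14,-2.4,-12],"twist":8.8,"fingers":0},{"dp":[-17.8,-3.1,-12],"twist":8.8,"fingers":0},{"dp":[-18.7,-3.2,-12],"twist":8.8,"fingers":0}]'
python3 -m jog '[{"dp":[0,0,0],"twist":0,"fingers":0},{"dp":[0,0,0],"twist":0,"fingers":0}]'
python3 to.py .5863 .158 .097 88.2; python3 pl.py .565 .605
```

```text
time_s: 18.65
tool_pos: [0.5871, 0.1539, 0.2152]
tool_rot: [180.0, 0.2, 87.9]
force: [0.7, 0.8, -3.5]
grip_width: 0.0076
grasp_force: 25.0
time_s: 18.9
tool_pos: [0.5863, 0.1604, 0.2149]
tool_rot: [180.0, -0.1, 88.3]
force: [-0.8, 0.6, -3.4]
grip_width: 0.0075
grasp_force: 25.0
t18.9 tcp [0.5863 0.1604 0.2149] rpy [ 1.80e+02 -1.00e-01  8.83e+01] w0.0075 g25.0 F [-0.8  0.6 -3.4] J7 -29
[-2.400e-01  1.000e-02  1.179e+01] 0.1
```

```bash
python3 -c "
from h import *; c=snap('scene','g3.png',(230,80,370,205),4.5); P=cloud(c); I=c['pixels'].astype(int); m=(I[...,2]>I[...,1]+30)&(I[...,2]>I[...,0]+40)&(P[...,1]>.08)&(P[...,1]<.25)&(P[...,2]>.05)&(P[...,0]<.64); q=P[m]
for lo in np.arange(.08,.26,.02):
  s=q[(q[:,2]>lo)&(q[:,2]<lo+.02)]
  if len(s)>3: print(round(lo,2),len(s),np.round(np.median(s,0),4),s.min(0).round(4),s.max(0).round(4))"
```

```text
0.12 31 [0.5893 0.1552 0.1356] [0.5321 0.1163 0.1229] [0.5917 0.2024 0.1398]
0.14 69 [0.5895 0.1536 0.1499] [0.5819 0.1162 0.14  ] [0.5929 0.2064 0.16  ]
0.16 76 [0.5894 0.1487 0.1701] [0.5804 0.1156 0.1602] [0.5917 0.2078 0.1796]
0.18 73 [0.5895 0.1509 0.1893] [0.5822 0.1147 0.1803] [0.5914 0.2047 0.1998]
0.2 56 [0.5888 0.1365 0.2103] [0.581  0.1146 0.2003] [0.5986 0.2046 0.2198]
0.22 42 [0.5883 0.1296 0.2304] [0.5726 0.1155 0.2212] [0.5913 0.2    0.2392]
0.24 49 [0.5853 0.137  0.2477] [0.5762 0.1156 0.2402] [0.5917 0.1621 0.258 ]
```

View pics/g3.png

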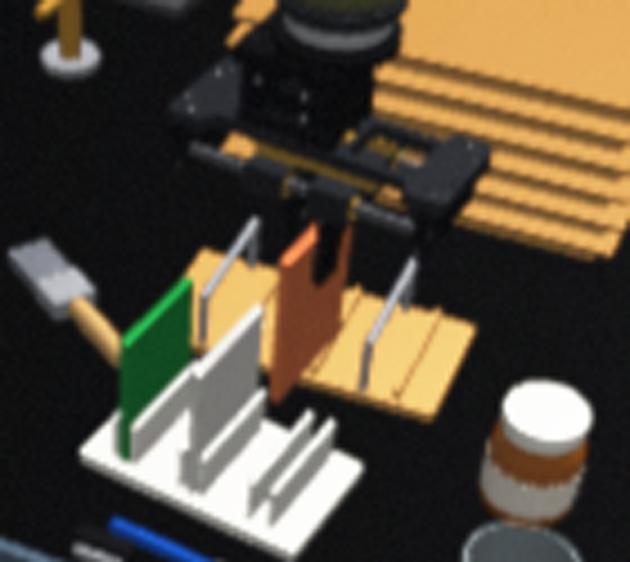

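Green and silver stand in their slots, and copper hangs vertical above slot 3. Lowering copper.

```bash
python3 -m jog '[{"dp":[-0.2,0.1,3],"twist":0,"fingers":0},{"dp":[-0.2,0.1,6.5],"twist":0,"fingers":0},{"dp":[-0.2,0.1,7.5],"twist":0,"fingers":0},{"dp":[-0.2,0.1,8.5],"twist":0,"fingers":0},{"dp":[-0.2,0.1,9.5],"twist":0,"fingers":0},{"dp":[-0.2,0.1,10.5],"twist":0,"fingers":0},{"dp":[-0.2,0.1,11.4],"twist":0,"fingers":0},{"dp":[-0.2,0.1,11.8],"twist":0,"fingers":0}]'
python3 -m jog '[{"dp":[0,0,0.1],"twist":0,"fingers":0},{"dp":[0,0,0.2],"twist":0,"fingers":0},{"dp":[0,0,0.2],"twist":0,"fingers":0}]'
```

```text
time_s: 20.0
tool_pos: [0.5877, 0.1563, 0.0965]
tool_rot: [-180.0, -0.0, 88.1]
force: [-1.5, 0.7, 7.4]
grip_width: 0.008
grasp_force: 25.0
time_s: 20.38
tool_pos: [0.5879, 0.1567, 0.0964]
tool_rot: [179.9, -0.0, 88.2]
force: [-3.8, 0.3, 7.1]
grip_width: 0.0079
grasp_force: 25.0
```

```bash
python3 -m jog '[{"dp":[0,0,-0.2],"twist":0,"fingers":0},{"dp":[0,0,-0.2],"twist":0,"fingers":0.1},{"dp":[0,0,-0.2],"twist":0,"fingers":0.2},{"dp":[0,0,-0.2],"twist":0,"fingers":0.3},{"dp":[0,0,-3],"twist":0,"fingers":0.35},{"dp":[0,0,-7],"twist":0,"fingers":0.4},{"dp":[0,0,-12],"twist":0,"fingers":0.5},{"dp":[0,0,-17],"twist":0,"fingers":0.7}]'
python3 to.py .60 0 .26 40; python3 -c "
from h import *; c=snap('top','t4.png',scale=1.5)"
```

```text
time_s: 21.38
tool_pos: [0.5875, 0.1559, 0.266]
tool_rot: [180.0, 0.0, 88.1]
force: [1.1, -0.2, -0.3]
grip_width: 0.0457
grasp_force: 0.0
t21.4 tcp [0.5875 0.1559 0.266 ] rpy [180.    0.   88.1] w0.0457 g0.0 F [ 1.1 -0.2 -0.3] J7 -28
[-15.54   1.75   0.6 ] 48.1
```

View pics/t4.png

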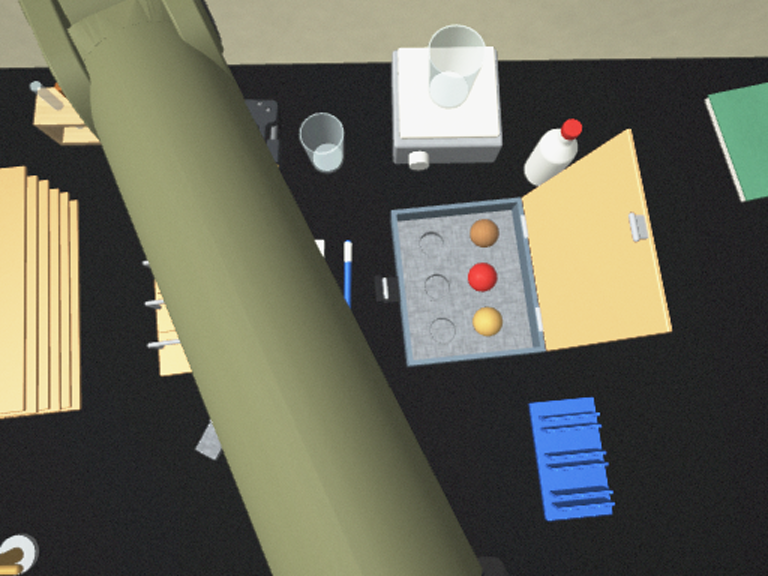

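All three balls are still where they were. I'll push each one with the two fingers as a V-notch from behind, with the closing line along the case's x so the gripper body clears the lid.

```bash
python3 to.py .6189 -.2065 .20 95
```

```text
t21.4 tcp [0.5904 0.1574 0.2737] rpy [ 1.794e+02 -1.000e-01  8.810e+01] w0.0502 g0.0 F [1.7 2.2 5. ] J7 -28
[-36.28   4.03   7.37] -6.9
```

```bash
python3 -m jog '[{"dp":[-4,0.4,0],"twist":-1,"fingers":0.53},{"dp":[-9,1,0],"twist":-2,"fingers":0.53},{"dp":[-14.5,1.6,0],"twist":-3,"fingers":0.53},{"dp":[-20,2.2,1],"twist":-4,"fingers":0.53},{"dp":[-25.5,2.8,2.5],"twist":-6,"fingers":0.53},{"dp":[-31,3.4,4.5],"twist":-7,"fingers":0.53},{"dp":[-35,3.9,6],"twist":-7,"fingers":0.53},{"dp":[-36.3,4,7],"twist":-7,"fingers":0.53}]'
python3 -m jog '[{"dp":[0,0,0],"twist":0,"fingers":0.53},{"dp":[0,0,0],"twist":0,"fingers":0.53}]'
python3 to.py .6189 -.2065 .038 95; python3 -c "
from h import *
c=snap('scene','s5.png',(120,160,310,300),4); P=cloud(c); I=c['pixels'].astype(int); b,g,r=I[...,0],I[...,1],I[...,2]
for n,s in dict(brown=(.6165,-.1796,.045),red=(.5387,-.1722,.045),brass=(.4623,-.1769,.045)).items():
  q=P[(np.linalg.norm(P-np.array(s),axis=-1)<.035)&(P[...,2]>.026)&(r>b+50)]
  if len(q)>10: x=np.linalg.lstsq(np.c_[2*q,np.ones(len(q))],(q**2).sum(1),rcond=None)[0]; print(n,len(q),x[:3].round(4))"
```

```text
time_s: 22.42
tool_pos: [0.615, -0.2121, 0.1928]
tool_rot: [-179.9, 0.0, 94.9]
force: [-1.4, 0.8, -0.7]
grip_width: 0.0458
grasp_force: 0.0
time_s: 22.68
tool_pos: [0.6167, -0.2053, 0.1954]
tool_rot: [179.9, -0.0, 95.3]
force: [-0.6, -0.6, 0.1]
grip_width: 0.0462
grasp_force: 0.0
t22.7 tcp [ 0.6167 -0.2053  0.1954] rpy [179.9  -0.   95.3] w0.0462 g0.0 F [-0.6 -0.6  0.1] J7 12
[-0.14  0.21 15.74] 0.3
brown 218 [ 0.617  -0.1821  0.0458]
red 229 [ 0.5389 -0.1745  0.0454]
brass 215 [ 0.4633 -0.1795  0.0456]
```

View pics/s5.png

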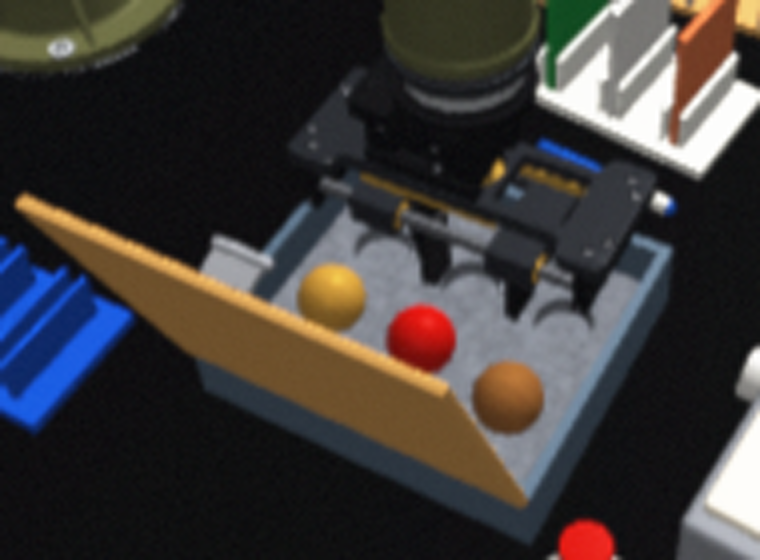

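The picture shows all three balls in front of the open lid, with the gripper above the brown one. Descending behind it.

```bash
python3 -m jog '[{"dp":[-0.4,0.2,3],"twist":0,"fingers":0.53},{"dp":[-0.4,0.2,6],"twist":0,"fingers":0.53},{"dp":[-0.4,0.2,9],"twist":0,"fingers":0.53},{"dp":[-0.4,0.2,11],"twist":0,"fingers":0.53},{"dp":[-0.4,0.2,13],"twist":0,"fingers":0.53},{"dp":[-0.4,0.2,14.5],"twist":0,"fingers":0.53},{"dp":[-0.4,0.2,15.7],"twist":0,"fingers":0.53},{"dp":[-0.4,0.2,15.7],"twist":0,"fingers":0.53}]'
python3 to.py .607 -.091 .038 95
```

```text
time_s: 23.72
tool_pos: [0.6177, -0.2119, 0.0366]
tool_rot: [-179.9, -0.0, 95.1]
force: [-0.1, 0.4, -0.2]
grip_width: 0.0461
grasp_force: 0.0
t23.7 tcp [ 0.6177 -0.2119  0.0366] rpy [-179.9   -0.    95.1] w0.0461 g0.0 F [-0.1  0.4 -0.2] J7 9
[12.13  0.02 -0.14] 0.1
```

```bash
python3 -m jog '[{"dp":[0.4,0,0],"twist":0,"fingers":0.53},{"dp":[0.7,0,0],"twist":0,"fingers":0.53},{"dp":[1.0,0,0],"twist":0,"fingers":0.53},{"dp":[1.3,0,0],"twist":0,"fingers":0.53},{"dp":[1.6,0,0],"twist":0,"fingers":0.53},{"dp":[2.0,0,0],"twist":0,"fingers":0.53},{"dp":[2.4,0,0],"twist":0,"fingers":0.53},{"dp":[2.8,0,0],"twist":0,"fingers":0.53}]'
cat > balls.py <<'E'
from h import *
import sys
c=snap('scene'); P=cloud(c); I=c['pixels'].astype(int); h=cv2.cvtColor(c['pixels'],cv2.COLOR_BGR2HSV).astype(int)
H,S,V=h[...,0],h[...,1],h[...,2]
reg=(P[...,0]>.40)&(P[...,0]<.66)&(P[...,1]>-.25)&(P[...,1]<-.03)&(P[...,2]>.024)&(P[...,2]<.075)&(S>110)
cb,sb=np.cos(np.radians(5)),np.sin(np.radians(5))
for n,m in dict(brass=(H>=17)&(H<35),brown=(H>=7)&(H<15),red=(H<5)|(H>175)).items():
  q=P[reg&m]
  if len(q)<12: print(n,len(q)); continue
  md=np.median(q,0); q=q[np.linalg.norm(q-md,axis=1)<.03]
  from scipy.optimize import least_squares
  f=lambda x:np.linalg.norm(q-x,axis=1)-.025
  x=least_squares(f,md-[.0,-.01,.015],loss='soft_l1',f_scale=.002).x
  d=x[:2]-[.5335,-.1437]; print(n,len(q),x.round(4),"case",np.round([d[0]*cb+d[1]*sb,-d[0]*sb+d[1]*cb],4))
E
python3 balls.py; python3 to.py .607 -.091 .038 95
```

```text
time_s: 24.72
tool_pos: [0.6157, -0.1837, 0.0376]
tool_rot: [180.0, 0.0, 95.1]
force: [-0.4, -0.5, 0.3]
grip_width: 0.046
grasp_force: 0.2
brass 168 [ 0.4626 -0.1785  0.0435] case [-0.0737 -0.0285]
brown 56 [ 0.6137 -0.1664  0.0444] case [ 0.0779 -0.0296]
red 14 [ 0.5395 -0.1738  0.0442] case [ 0.0034 -0.0305]
t24.8 tcp [ 0.6158 -0.1829  0.0376] rpy [180.   -0.   95.2] w0.0460 g0.0 F [-1.7  0.9  0.9] J7 7
[ 9.23 -0.04 -0.04] 0.2
```

```bash
python3 -m jog '[{"dp":[0.5,0,0],"twist":0,"fingers":0.53},{"dp":[1.0,0,0],"twist":0,"fingers":0.53},{"dp":[1.5,0,0],"twist":0,"fingers":0.53},{"dp":[2.0,0,0],"twist":0,"fingers":0.53},{"dp":[2.5,0,0],"twist":0,"fingers":0.53},{"dp":[3.0,0,0],"twist":0,"fingers":0.53},{"dp":[3.5,0,0],"twist":0,"fingers":0.53},{"dp":[4,0,0],"twist":0,"fingers":0.53}]'
python3 -m jog '[{"dp":[0.5,0,0],"twist":0,"fingers":0.53},{"dp":[1.0,0,0],"twist":0,"fingers":0.53},{"dp":[1.4,0,0],"twist":0,"fingers":0.53},{"dp":[1.8,0,0],"twist":0,"fingers":0.53},{"dp":[2.2,0,0],"twist":0,"fingers":0.53},{"dp":[2.5,0,0],"twist":0,"fingers":0.53},{"dp":[2.5,0,0],"twist":0,"fingers":0.53}]'
python3 balls.py; python3 to.py .607 -.091 .038 95
```

```text
time_s: 25.78
tool_pos: [0.6121, -0.1439, 0.0375]
tool_rot: [-180.0, 0.0, 95.1]
force: [0.7, -1.1, 0.7]
grip_width: 0.0459
grasp_force: 0.3
time_s: 26.65
tool_pos: [0.6099, -0.119, 0.0375]
tool_rot: [-180.0, -0.0, 95.2]
force: [-0.1, -0.5, -0.5]
grip_width: 0.046
grasp_force: 0.0
brass 213 [ 0.4619 -0.1785  0.0434] case [-0.0743 -0.0284]
brown 53 [ 0.6078 -0.0921  0.03  ] case [0.0785 0.0449]
red 210 [ 0.5386 -0.1735  0.0434] case [ 0.0025 -0.0301]
t26.7 tcp [ 0.6099 -0.1193  0.0375] rpy [-180.     0.    95.2] w0.0461 g0.0 F [-0.1  0.   0.2] J7 1
[ 2.84 -0.03 -0.05] 0.2
```

Brown is seated (z 30 mm). Next is red.

```bash
python3 -m jog '[{"dp":[-0.4,0,0],"twist":0,"fingers":0.53},{"dp":[-0.6,0,-4],"twist":0,"fingers":0.53},{"dp":[-0.6,0,-8],"twist":0,"fingers":0.53},{"dp":[-3,-2.5,-8],"twist":0,"fingers":0.53},{"dp":[-6,-5,-8],"twist":0,"fingers":0.53},{"dp":[-7.7,-7.5,-8],"twist":0,"fingers":0.53},{"dp":[-7.7,-7.5,-8],"twist":0,"fingers":0.53},{"dp":[-7.7,-7.5,-8],"twist":0,"fingers":0.53}]'
python3 balls.py; python3 to.py .541 -.203 .038 95
```

```text
time_s: 27.7
tool_pos: [0.5427, -0.2024, 0.1178]
tool_rot: [179.9, -0.0, 95.2]
force: [0.5, 0.4, -0.4]
grip_width: 0.0464
grasp_force: 0.0
brass 155 [ 0.4626 -0.1781  0.0437] case [-0.0736 -0.0281]
brown 194 [ 0.6065 -0.092   0.0298] case [0.0772 0.0451]
red 163 [ 0.5385 -0.1736  0.0437] case [ 0.0023 -0.0302]
t27.8 tcp [ 0.543  -0.2018  0.1178] rpy [179.9  -0.   95.2] w0.0460 g0.0 F [0.1 0.9 0.6] J7 15
[-0.1  -0.21  7.98] 0.2
```

```bash
python3 -m jog '[{"dp":[-0.1,-0.2,2],"twist":0,"fingers":0.53},{"dp":[-0.1,-0.2,4],"twist":0,"fingers":0.53},{"dp":[-0.1,-0.2,6],"twist":0,"fingers":0.53},{"dp":[-0.1,-0.2,7.5],"twist":0,"fingers":0.53},{"dp":[-0.1,-0.2,8],"twist":0,"fingers":0.53},{"dp":[0.2,-0.2,8],"twist":0,"fingers":0.53},{"dp":[0.5,-0.2,8],"twist":0,"fingers":0.53},{"dp":[0.8,-0.2,8],"twist":0,"fingers":0.53}]'
python3 -m jog '[{"dp":[0.3,0,0],"twist":0,"fingers":0.53},{"dp":[0.7,0,0],"twist":0,"fingers":0.53},{"dp":[1.1,0,0],"twist":0,"fingers":0.53},{"dp":[1.5,0,0],"twist":0,"fingers":0.53},{"dp":[2.0,-0.1,0],"twist":0,"fingers":0.53},{"dp":[2.5,-0.1,0],"twist":0,"fingers":0.53},{"dp":[3,-0.1,0],"twist":0,"fingers":0.53},{"dp":[3.4,-0.1,0],"twist":0,"fingers":0.53}]'
python3 balls.py; python3 to.py .528 -.098 .038 95
```

```text
time_s: 28.75
tool_pos: [0.5399, -0.1948, 0.0383]
tool_rot: [179.9, 0.0, 95.2]
force: [0.4, -0.5, -0.2]
grip_width: 0.0459
grasp_force: 0.0
time_s: 29.75
tool_pos: [0.5354, -0.1607, 0.0376]
tool_rot: [180.0, 0.0, 95.2]
force: [0.4, -0.8, 1.0]
grip_width: 0.0458
grasp_force: 0.3
brass 163 [ 0.4623 -0.1783  0.0437] case [-0.074  -0.0282]
brown 178 [ 0.6065 -0.0926  0.0296] case [0.0772 0.0445]
red 59 [ 0.5336 -0.1436  0.0441] case [0.0001 0.0001]
t29.8 tcp [ 0.5353 -0.1601  0.0375] rpy [-180.    -0.    95.2] w0.0463 g0.0 F [ 0.6  1.2 -1.1] J7 8
[ 6.25 -0.17 -0.05] 0.2
```

```bash
python3 -m jog '[{"dp":[0.5,0,0],"twist":0,"fingers":0.53},{"dp":[1.0,0,0],"twist":0,"fingers":0.53},{"dp":[1.5,0,0],"twist":0,"fingers":0.53},{"dp":[2.0,0,0],"twist":0,"fingers":0.53},{"dp":[2.5,0,0],"twist":0,"fingers":0.53},{"dp":[3.0,0,0],"twist":0,"fingers":0.53},{"dp":[3.5,0,0],"twist":0,"fingers":0.53},{"dp":[3.5,0,0],"twist":0,"fingers":0.53}]'
python3 balls.py; python3 to.py .528 -.098 .038 95
```

```text
time_s: 30.8
tool_pos: [0.5322, -0.1257, 0.0375]
tool_rot: [-180.0, -0.0, 95.2]
force: [0.4, -0.5, 0.2]
grip_width: 0.0461
grasp_force: 0.0
brass 213 [ 0.4621 -0.1784  0.0435] case [-0.0742 -0.0283]
brown 174 [ 0.6063 -0.0922  0.0301] case [0.077  0.0449]
red 46 [ 0.529  -0.0987  0.0301] case [-0.0005  0.0452]
t30.9 tcp [ 0.5322 -0.1261  0.0375] rpy [-180.     0.    95.2] w0.0463 g0.0 F [-0.1  0.2 -0.2] J7 5
[ 2.84 -0.16 -0.05] 0.2
```

```bash
python3 -m jog '[{"dp":[-0.4,0,0],"twist":0,"fingers":0.53},{"dp":[-0.6,0,-4],"twist":0,"fingers":0.53},{"dp":[-0.6,0,-8],"twist":0,"fingers":0.53},{"dp":[-3,-2.5,-8],"twist":0,"fingers":0.53},{"dp":[-6,-5,-8],"twist":0,"fingers":0.53},{"dp":[-7.5,-7.4,-8],"twist":0,"fingers":0.53},{"dp":[-7.5,-7.4,-8],"twist":0,"fingers":0.53},{"dp":[-7.5,-7.4,-8],"twist":0,"fingers":0.53}]'
python3 balls.py; python3 to.py .4645 -.207 .038 95
```

```text
time_s: 31.85
tool_pos: [0.4659, -0.2073, 0.1177]
tool_rot: [180.0, -0.0, 95.2]
force: [0.8, 0.2, -0.7]
grip_width: 0.0466
grasp_force: 0.0
brass 164 [ 0.4622 -0.1784  0.0435] case [-0.074  -0.0284]
brown 194 [ 0.6064 -0.0922  0.0295] case [0.0771 0.045 ]
red 199 [ 0.5287 -0.0989  0.0296] case [-0.0009  0.0451]
t31.9 tcp [ 0.4661 -0.2069  0.1177] rpy [179.9  -0.   95.2] w0.0459 g0.0 F [0.9 0.1 0.1] J7 22
[ 0.   -0.16  7.97] 0.2
```

```bash
python3 -m jog '[{"dp":[0,-0.2,2],"twist":0,"fingers":0.53},{"dp":[0,-0.2,4],"twist":0,"fingers":0.53},{"dp":[0,-0.2,6],"twist":0,"fingers":0.53},{"dp":[0,-0.2,7.5],"twist":0,"fingers":0.53},{"dp":[0,-0.2,8],"twist":0,"fingers":0.53},{"dp":[0.3,-0.2,8],"twist":0,"fingers":0.53},{"dp":[0.6,-0.2,8],"twist":0,"fingers":0.53},{"dp":[0.9,-0.2,8],"twist":0,"fingers":0.53}]'
python3 -m jog '[{"dp":[0.3,0,0],"twist":0,"fingers":0.53},{"dp":[0.7,0,0],"twist":0,"fingers":0.53},{"dp":[1.1,-0.1,0],"twist":0,"fingers":0.53},{"dp":[1.5,-0.2,0],"twist":0,"fingers":0.53},{"dp":[2.0,-0.3,0],"twist":0,"fingers":0.53},{"dp":[2.5,-0.4,0],"twist":0,"fingers":0.53},{"dp":[3,-0.4,0],"twist":0,"fingers":0.53},{"dp":[3.4,-0.4,0],"twist":0,"fingers":0.53}]'
python3 balls.py; python3 to.py .4512 -.1045 .038 95
```

```text
time_s: 32.9
tool_pos: [0.4629, -0.1988, 0.0382]
tool_rot: [179.9, 0.0, 95.2]
force: [0.2, -1.1, 1.1]
grip_width: 0.0458
grasp_force: 0.2
time_s: 33.9
tool_pos: [0.4554, -0.165, 0.0376]
tool_rot: [-180.0, 0.0, 95.2]
force: [-0.9, -0.4, 0.6]
grip_width: 0.0462
grasp_force: 0.4
brass 37 [ 0.4541 -0.1477  0.0445] case [-0.0794  0.0029]
brown 190 [ 0.6063 -0.0922  0.03  ] case [0.077 0.045]
red 201 [ 0.5289 -0.099   0.0297] case [-0.0007  0.045 ]
t34.0 tcp [ 0.4553 -0.1643  0.0375] rpy [-180.    -0.    95.2] w0.0462 g0.1 F [0.4 0.8 1.1] J7 15
[ 6.    0.13 -0.05] 0.2
```

```bash
python3 -m jog '[{"dp":[0.5,0.1,0],"twist":0,"fingers":0.53},{"dp":[1.0,0.1,0],"twist":0,"fingers":0.53},{"dp":[1.5,0.1,0],"twist":0,"fingers":0.53},{"dp":[2.0,0.1,0],"twist":0,"fingers":0.53},{"dp":[2.5,0.1,0],"twist":0,"fingers":0.53},{"dp":[3.0,0.1,0],"twist":0,"fingers":0.53},{"dp":[3.4,0.1,0],"twist":0,"fingers":0.53},{"dp":[3.4,0.1,0],"twist":0,"fingers":0.53}]'
python3 balls.py; python3 to.py .4512 -.1045 .30 95
```

```text
time_s: 34.95
tool_pos: [0.4533, -0.131, 0.0375]
tool_rot: [-180.0, 0.0, 95.2]
force: [-0.3, -0.2, -0.6]
grip_width: 0.0461
grasp_force: 0.0
brass 22 [ 0.455  -0.1048  0.0342] case [-0.0748  0.0456]
brown 193 [ 0.6063 -0.0922  0.0298] case [0.077 0.045]
red 203 [ 0.5287 -0.0987  0.0297] case [-0.0009  0.0452]
t35.0 tcp [ 0.4533 -0.1313  0.0375] rpy [-180.     0.    95.2] w0.0462 g0.0 F [0.6 0.2 0.8] J7 12
[  2.69   0.03 -26.25] 0.2
```

```bash
python3 -m jog '[{"dp":[-0.4,0,0],"twist":0,"fingers":0.4},{"dp":[-0.6,0,-4],"twist":0,"fingers":0},{"dp":[-0.6,0,-10],"twist":0,"fingers":0},{"dp":[-0.6,1,-16],"twist":0,"fingers":0},{"dp":[-0.6,2,-22],"twist":0,"fingers":0},{"dp":[-0.6,4,-28],"twist":0,"fingers":0},{"dp":[-0.6,6,-34],"twist":0,"fingers":0},{"dp":[-0.6,8,-37],"twist":0,"fingers":0}]'
python3 -m jog '[{"dp":[0,0,0],"twist":0,"fingers":0}]'
python3 balls.py; python3 to.py .555 -.395 .41 95 .555 -.395 .255 95
```

```text
time_s: 36.0
tool_pos: [0.5348, -0.1309, 0.4113]
tool_rot: [179.8, 0.1, 95.1]
force: [0.2, 0.4, -0.6]
grip_width: 0.0003
grasp_force: 0.0
time_s: 36.12
tool_pos: [0.5354, -0.1303, 0.4094]
tool_rot: [179.8, 0.0, 95.2]
force: [0.0, -0.6, 0.2]
grip_width: 0.0006
grasp_force: 0.0
brass 184 [ 0.4507 -0.1058  0.0299] case [-0.0791  0.045 ]
brown 191 [ 0.6065 -0.092   0.0301] case [0.0772 0.0451]
red 202 [ 0.5286 -0.099   0.0295] case [-0.001  0.045]
t36.2 tcp [ 0.5341 -0.1304  0.4076] rpy [180.   -0.   95.2] w0.0003 g0.0 F [ 0.  -0.3 -1.1] J7 12
[-26.54  -0.3   -0.24] 0.2
[-26.54  -0.3   15.26] 0.2
```

All three balls are seated. Now I'll go behind the lid.

```bash
python3 -m jog '[{"dp":[-4,0,-0.5],"twist":0,"fingers":0},{"dp":[-8.5,0,-0.5],"twist":0,"fingers":0},{"dp":[-13.5,0,-0.5],"twist":0,"fingers":0},{"dp":[-18.5,0,-0.5],"twist":0,"fingers":0},{"dp":[-23,-0.2,-0.5],"twist":0,"fingers":0},{"dp":[-26.5,-0.3,-0.5],"twist":0,"fingers":0},{"dp":[-27,-0.3,-0.5],"twist":0,"fingers":0},{"dp":[-27,-0.3,-0.5],"twist":0,"fingers":0}]'
python3 -m jog '[{"dp":[0,0,4],"twist":0,"fingers":0},{"dp":[0,0,8],"twist":0,"fingers":0},{"dp":[0,0,12],"twist":0,"fingers":0},{"dp":[0,0,15],"twist":0,"fingers":0},{"dp":[0,0,15.8],"twist":0,"fingers":0},{"dp":[0,0,15.8],"twist":0,"fingers":0}]'
python3 -c "
from h import *; c=snap('scene','s6.png',(60,100,340,310),2.7)"; python3 to.py .5445 -.2734 .262 95
```

```text
time_s: 37.17
tool_pos: [0.5542, -0.3989, 0.4113]
tool_rot: [-179.9, -0.1, 95.2]
force: [-0.6, 0.7, 0.6]
grip_width: 0.0004
grasp_force: 0.0
time_s: 37.92
tool_pos: [0.555, -0.3985, 0.2553]
tool_rot: [180.0, 0.0, 95.2]
force: [0.7, 0.0, 0.2]
grip_width: 0.0007
grasp_force: 0.0
t38.0 tcp [ 0.5554 -0.3989  0.2561] rpy [1.799e+02 1.000e-01 9.520e+01] w0.0000 g0.0 F [ 0.2  0.4 -1. ] J7 30
[12.59  0.05 -0.59] 0.2
```

View pics/s6.png

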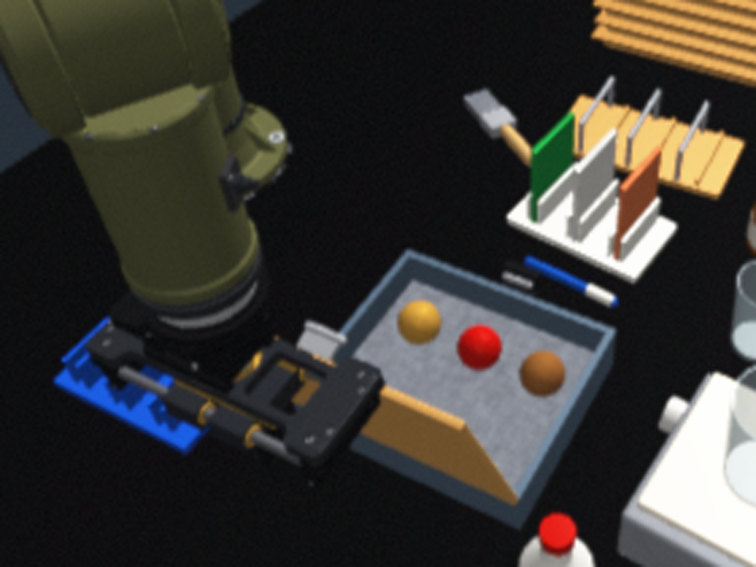

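All balls are in their pockets, the plates are in the rack, and the hand is behind the lid. Pushing it over.

```bash
python3 -m jog '[{"dp":[2,0,0],"twist":0,"fingers":0},{"dp":[3.5,0,0],"twist":0,"fingers":0},{"dp":[5,0,-0.2],"twist":0,"fingers":0},{"dp":[6.5,0,-0.4],"twist":0,"fingers":0},{"dp":[8,0,-0.6],"twist":0,"fingers":0},{"dp":[9.5,0,-0.6],"twist":0,"fingers":0},{"dp":[11,0,-0.6],"twist":0,"fingers":0},{"dp":[12.6,0,-0.6],"twist":0,"fingers":0}]'
cat > lid.py <<'E'
from h import *
c=snap('scene'); P=cloud(c); h=cv2.cvtColor(c['pixels'],cv2.COLOR_BGR2HSV).astype(int)
d=P[...,:2]-np.array([.5335,-.1437]); a=np.radians(5); X=d[...,0]*np.cos(a)+d[...,1]*np.sin(a); Y=-d[...,0]*np.sin(a)+d[...,1]*np.cos(a)
m=(abs(X)<.13)&(P[...,2]>.066)&(h[...,0]>8)&(h[...,0]<28)&(h[...,1]>70)&(Y>-.25)&(Y<.15)&(h[...,2]>70)
s=Y[m]+.113; z=P[m][:,2]-.062; th=np.degrees(np.arctan2(z,s)); r=np.hypot(s,z); print("lid pts",m.sum(),"theta",np.percentile(th[r>.12],[10,50,90]).round(1))
E
python3 lid.py; python3 to.py .54 -.222 .257 95
```

```text
time_s: 38.98
tool_pos: [0.5432, -0.2727, 0.2602]
tool_rot: [-180.0, -0.0, 95.1]
force: [1.1, -1.9, 1.8]
grip_width: 0.0003
grasp_force: 1.0
lid pts 4680 theta [91.6 92.4 93.5]
t39.0 tcp [ 0.5435 -0.2697  0.2604] rpy [-1.80e+02 -1.00e-01  9.53e+01] w0.0005 g0.8 F [0.1 0.9 0.1] J7 22
[4.78 0.09 0.34] 0.3
```

```bash
python3 -m jog '[{"dp":[2.7,0,0],"twist":0,"fingers":0},{"dp":[5.1,0,0.3],"twist":0,"fingers":0},{"dp":[7.8,0,1.1],"twist":0,"fingers":0},{"dp":[10,0,2.1],"twist":0,"fingers":0},{"dp":[12.4,0,3.6],"twist":0,"fingers":0},{"dp":[14.25,0,5.1],"twist":0,"fingers":0},{"dp":[16.2,0,7.1],"twist":0,"fingers":0},{"dp":[17.6,0,9.1],"twist":0,"fingers":0}]'
python3 lid.py; python3 to.py .525 -.0625 .115 95
```

```text
time_s: 40.02
tool_pos: [0.5275, -0.0967, 0.1685]
tool_rot: [180.0, -0.0, 95.2]
force: [0.9, -0.2, 0.6]
grip_width: 0.0002
grasp_force: 0.4
lid pts 7765 theta [31.4 32.2 33.6]
t40.1 tcp [ 0.5256 -0.0942  0.1659] rpy [-179.8   -0.2   95.3] w0.0003 g0.0 F [-1.6  1.6 -2.3] J7 7
[3.16 0.23 5.09] 0.3
```

```bash
python3 -m jog '[{"dp":[0.7,0,1.2],"twist":0,"fingers":0},{"dp":[1.2,0,2.5],"twist":0,"fingers":0},{"dp":[1.7,0,3.6],"twist":0,"fingers":0},{"dp":[2.2,0,4.7],"twist":0,"fingers":0},{"dp":[2.5,0,5.9],"twist":0,"fingers":0},{"dp":[2.8,0,7.1],"twist":0,"fingers":0},{"dp":[2.8,0,4],"twist":0,"fingers":0},{"dp":[5.3,0,4],"twist":0,"fingers":0}]'
python3 lid.py; python3 to.py .5243 -.032 .075 95
```

```text
time_s: 41.08
tool_pos: [0.5245, -0.0476, 0.1308]
tool_rot: [179.8, 0.1, 94.9]
force: [-0.0, 0.7, -1.2]
grip_width: 0.0005
grasp_force: 0.0
lid pts 6982 theta [ 8.7  9.5 10.7]
t41.1 tcp [ 0.5234 -0.0418  0.1301] rpy [ 1.799e+02 -1.000e-01  9.530e+01] w0.0007 g0.0 F [-0.5  3.5 -0.3] J7 0
[0.97 0.18 5.51] 0.3
```

```bash
python3 -m jog '[{"dp":[1,0,0],"twist":0,"fingers":0},{"dp":[1,0,2.5],"twist":0,"fingers":0},{"dp":[1,0,3.5],"twist":0,"fingers":0},{"dp":[1,0,4.2],"twist":0,"fingers":0},{"dp":[1,0,4.7],"twist":0,"fingers":0},{"dp":[1,0,5.1],"twist":0,"fingers":0},{"dp":[1,0,5.4],"twist":0,"fingers":0},{"dp":[1,0,5.6],"twist":0,"fingers":0}]'
python3 lid.py; python3 to.py .5243 -.032 .07 95
```

```text
time_s: 42.12
tool_pos: [0.5223, -0.0356, 0.0739]
tool_rot: [180.0, 0.0, 95.1]
force: [-0.8, 1.5, 0.8]
grip_width: 0.0003
grasp_force: 0.5
lid pts 6448 theta [2.3 3.1 4.3]
t42.2 tcp [ 0.5223 -0.0357  0.0735] rpy [180.    0.   95.1] w0.0007 g0.3 F [ 0.2 -0.1  0.4] J7 -3
[0.35 0.23 0.35] 0.1
```

```bash
python3 -m jog '[{"dp":[0,0,0.15],"twist":0,"fingers":0},{"dp":[0,0,0.3],"twist":0,"fingers":0},{"dp":[0,0,0.4],"twist":0,"fingers":0},{"dp":[0,0,0.4],"twist":0,"fingers":0}]'
python3 -m jog '[{"dp":[0,0,0.1],"twist":0,"fingers":0},{"dp":[0,0,0.2],"twist":0,"fingers":0},{"dp":[0,0,0.2],"twist":0,"fingers":0}]'
python3 lid.py
```

```text
time_s: 42.68
tool_pos: [0.5223, -0.0361, 0.0703]
tool_rot: [180.0, 0.0, 95.1]
force: [-2.5, 0.4, 6.4]
grip_width: 0.0002
grasp_force: 3.3
time_s: 43.05
tool_pos: [0.5224, -0.0361, 0.0701]
tool_rot: [-180.0, 0.1, 95.1]
force: [-8.3, -0.1, 19.7]
grip_width: 0.0005
grasp_force: 9.9
lid pts 6196 theta [1.5 2.2 3.3]
```

The lid has bottomed out: its top is at 70 mm with 20 N on it. I'll back away and check.

```bash
python3 -m jog '[{"dp":[0,0,-0.5],"twist":0,"fingers":0},{"dp":[0,0,-3],"twist":0,"fingers":0},{"dp":[0,0,-8],"twist":0,"fingers":0},{"dp":[0,0,-14],"twist":0,"fingers":0},{"dp":[0,0,-20],"twist":0,"fingers":0},{"dp":[0,0,-22],"twist":0,"fingers":0},{"dp":[0,0,-22],"twist":0,"fingers":0}]'
python3 lid.py; python3 -c "
from h import *; c=load('scene'); cv2.imwrite('pics/s7.png',cv2.resize(c['pixels'],None,fx=1.5,fy=1.5)); P=cloud(c)
for s in (.05,.15,.235):
  w=[.543-.087*s+.07,-.256+.996*s+.006,.07]; u,v=pix(c,w); print(s,P[int(v)-1:int(v)+2,int(u)-1:int(u)+2].reshape(-1,3).mean(0).round(4))"
```

```text
time_s: 43.98
tool_pos: [0.523, -0.0359, 0.2888]
tool_rot: [179.8, 0.1, 95.1]
force: [0.3, 0.6, -0.6]
grip_width: 0.0005
grasp_force: 0.0
lid pts 6369 theta [1.5 2.2 3.5]
0.05 [ 0.6051 -0.1988  0.0691]
0.15 [ 0.5958 -0.0987  0.0691]
0.235 [ 0.589  -0.0146  0.0688]
```

View pics/s7.png

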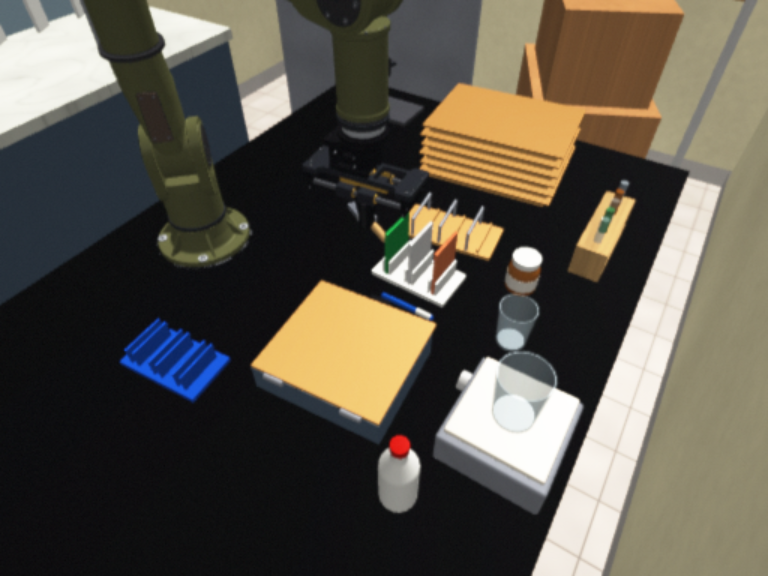

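The lid is flat and shut, with its top level at 69 mm from hinge to free edge. The three plates stand in the white rack, and nothing else has moved.

```bash
python3 -c "
from cell import env; print(env.sign_off())"
```

```text
the job is handed in; nothing more can be done
None
```

The job is done and handed in at about 44 s: all three plates stand upright in the white rack, all three balls were rolled into pockets, and the lid is pressed fully shut.

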